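# Make room for the red tin in the rack

## Task

The red tin belongs in the rack directly to the right of the green one (right as seen from the robot, facing the rack). Slide the row of tins apart there, without lifting or tipping any of them, until the gap is wide enough for the red tin, then slide the red tin in under the shelf from the front, all the way to the back rail, and let go. In the end all five tins stand upright, square and fully home on the rack floor, and the mug, jar, pepper mill and timer are left where they stood.

Things in the scene. Friction and masses are not known exactly. Their poses are not given: they have to be found in the camera images.
- rack_floor (a point): Middle of the dark grey rack's tray floor (its top, 8 mm above the worktop; fixed, turned up to 0.17 rad). x to the rack's back, y to its left end seen from the robot, z up. Tray inside 274 mm wide (y -137 to 137), end walls 40 mm high, open front, floor from x -54 to 46 mm. A home tin is centred at x = 0 to 1 mm; the row leaves 72 mm free in all, at one or both ends.
- back_rail (a point): Middle of the top front edge of the rack's back rail, 46 mm behind the middle of the tray floor, 30 mm above it; home tins have their backs at it.
- shelf_bar (a point): Middle of the front bar (8 mm thick, 308 mm long along rack y) of the rigid wire shelf over the tray, 237 mm above the tray floor. The shelf reaches from it 80 mm back, cups on it, on two posts behind the tray. It covers the tins' tabs from above: the gripper must come in under it from the front, leaning 35 to 40 degrees from vertical.
- red_mid (a point): Centre of the lidded red tin (57.5 mm above its underside; z up). Box body 90 mm deep (x), 50 wide (y), 75 high, on its lid a rigid upright grip tab, 44 mm along x, 12 thick along y, 40 high: 115 mm over all, tab's middle 37.5 mm above this point. 0.2 to 0.4 kg. Starts alone in front of the rack, x away from the robot, turned up to 0.6 rad.
- green_mid (a point): Centre of the green tin, same size, tab, axes and mass range as the red one. In the rack, in a tight row of four (0.5 mm apart, square, backs at the rail). First, second or third from the left (highest rack y). Slides along the floor when its tab is held and moved sideways, pushing its neighbours along.
- blue_mid (a point): Centre of the blue tin, same size, tab, axes and mass range as the red one. In the rack, in a tight row of four (0.5 mm apart, square, backs at the rail). First, second or third from the left (highest rack y). Slides along the floor when its tab is held and moved sideways, pushing its neighbours along.
- yellow_mid (a point): Centre of the yellow tin, same size, tab, axes and mass range as the red one. In the rack, in a tight row of four (0.5 mm apart, square, backs at the rail). First, second or third from the left (highest rack y). Slides along the floor when its tab is held and moved sideways, pushing its neighbours along.
- white_mid (a point): Centre of the white tin, same size, tab, axes and mass range as the red one. In the rack, in a tight row of four (0.5 mm apart, square, backs at the rail). Always the rightmost of the row (lowest rack y). Slides along the floor when its tab is held and moved sideways, pushing its neighbours along.
- mug: Bystander, loose on the worktop: blue mug, 80 mm across, 92 mm high, handle at its +y; origin at the centre of its underside.
- jar: Bystander, loose on the worktop: glass jar with black lid, 72 mm across, 110 mm high; origin at the centre of its underside.
- mill: Bystander, loose on the worktop: dark wooden pepper mill, 58 mm across, 160 mm high; origin at the centre of its underside.
- timer: Bystander, loose on the worktop: white kitchen timer with an orange dial, 45 x 70 x 60 mm; origin at the centre of its underside.
Mind the look-alikes: they are no part of the job. Leave any orange or purple look-alike of the part that bears green_mid alone. Several things look just like the part that bears red_mid: the one meant starts nearest to the robot's base.

How it is judged:
By the outcome, as a careful person would: the job done as asked, in the order asked, and still so for the second after the job is handed in, with the robot touching nothing.
It also fails if it takes over 61 s, if anything falls off the work surface, if the arm or the gripper's body presses on something with over 40 N, if the wrist force passes 120 N, or if a joint passes its speed limit or range.

## Robot

A 6-joint arm with a two-finger parallel gripper is mounted at the origin on the work surface. World frame = base frame: x ahead of the robot, y to its left, z up, the work surface at z = 0. Lengths are in m, angles in rad, forces in N, time in s.
With the tool pointing down it reaches from about 0.25 to 0.725 m from the base axis. Payload 4 kg.
Tool frame: the origin (TCP) lies midway between the tips of the shut fingers; the grasp point (between the pads) lies 19 mm behind it (bot.grip_point_offset is the distance from the TCP to the grasp point, in m); z points along the fingers, y is the line along which they close (so a half turn about z gives the same grasp; the last joint's range is limited). The gripper opens to 85 mm and grips with 20 to 120 N. Pads are 22 mm wide; open, the fingers measure 114 mm over their backs; the gripper's body (76 mm by 85 mm) begins 54 mm behind the grasp point. The pads swing forward as they close: fully open they stand 13 mm farther back than shut.
Start: joints at [-1.205, 0.241, 0.005, 1.335, 0, 1.571], TCP at [0.179, -0.467, 0.231] pointing down, gripper open.
Joint ranges: [-2.72, 2.72], [-1.05, 1.87], [-1.09, 1.28], [-1.99, 2.15], [-1.42, 1.44], [-3.14, 3.14]. Speed limits (rad/s): [2.79, 2.79, 3.14, 3.14, 3.14, 3.14].

## Interface

Orientations are given as a unit quaternion [x, y, z, w].
In Python, from workcell import bot gives the robot as it stands.
- The arm moves only by the tool step_arm, never from a script. Its argument "targets" is text: rows parted by semicolons, each of 7 numbers parted by spaces: the opening, from -1 (shut) to 1 (fully open), so that 0 is half open, then the shift along the world's x, y, z normalised to -1 to 1, where 1 is 0.5 m, then the turn, a rotation vector about the world's x, y, z normalised to -1 to 1, where 1 is pi/4 rad. In form: gripper x y z wx wy wz; .... A call has 1 to 10 rows; each row is the pose to reach, as a shift and turn from the pose commanded when the call began; what a row does not reach only later rows make up. A row lasts 1/12 s, in which the tool goes at most 41.7 mm and 7.16 degrees, less where a joint would pass 70% of its speed; a pose out of reach is approached as far as the arm can. A call with a number of a shift or a turn outside -1 to 1 is refused whole. A call with a gripper value outside its range is refused whole. The fingers move at their own pace and stop on an object; the grip force is fixed at half the most. Time passes only in rows, so rows that repeat a pose let the fingers close. It gives the time, the measured TCP pose, the force, the opening and the grip force at its end, in the units of the state.
- bot.get_obs(): the state, without advancing time (a new reading comes with each control period).
- bot.camera(name): name is "scene" or "top"; returns the picture (480x640x3 uint8, red, green, blue); there is no depth.
- bot.camera_info(name): a dict with "vertical_fov" (degrees; the focal length in pixels is half the picture's height over the tangent of half this angle, whatever the lens; pixels are square), "cx", "cy" (the principal point, pixels), "D" ([k1, k2, p1, p2, k3] as OpenCV has them; the pictures are not rectified), "pose" (4x4, takes a point from camera to world coordinates). Camera axes: x right, y up, looking along -z (the intrinsics and any distortion apply to the point x, -y, -z); pixel columns grow to the right and rows downward; lengths in m; the calibration is good to about 2 mm. A picture is of the moment at which its call begins. camera_info takes no time and is no camera call.
- bot.job_done(): hands the job in; it is judged then, once.
The state is a dict: "clock": time; "joint_pos": joint angles; "joint_vel": joint speeds; "tau": joint torques, N m; "eef_pos": TCP position; "tool_rot": TCP orientation; "ft_force": force on the tool from outside, world axes, zero at the start; "ft_torque": the same for the moment, N m; "grip_width": finger opening in m; "grasp_force": force on a finger pad.
Only numpy, scipy, OpenCV 4.12 (cv2) and the standard library are available. Lean on these libraries where they do the work, as an engineer would, in place of code of your own. Each camera call takes 0.05 s, during which the arm holds its last target. There are 200 camera calls.

## Working session

There is one attempt and no reset: what is moved stays moved. The work goes in short steps, Python scripts to look and compute and a tool call to move; the robot and the scene stay as the last step left them, time stands still between calls to the robot, and variables do not carry over. Pictures are saved under pics/ and viewed, at most 10 in all, crops included, and the job is handed in when it is done.

Besides the shell and the picture viewer there is one more tool, called after "Emit:" by a JSON object that holds its "op" and its "data". step_arm: Moves the arm, as the interface text tells. Scaled input: -1 to 1 covers 0.5 m each way for a shift and pi/4 rad each way for a turn. Its arguments: {"type":"object","properties":{"targets":{"type":"string"}},"required":["targets"]}

```bash
mkdir -p pics; ls; python3 - <<'E'
from workcell import bot
import cv2,numpy as np
for n in("scene","top"):
    im=bot.camera(n); cv2.imwrite(f"pics/{n}0.png",im[:,:,::-1]); i=bot.camera_info(n)
    print(n,i["vertical_fov"],i["cx"],i["cy"],i["D"],np.round(i["pose"],4).tolist())
o=bot.get_obs();print(o["clock"],o["eef_pos"],o["tool_rot"],o["ft_force"],o["grip_width"])
E
```

```text
pics
scene 46.21512866425518 316.46541728070156 240.55854525561006 [-0.09224158  0.          0.          0.          0.        ] [[0.0456, -0.5964, 0.8014, 1.5618], [0.999, 0.03, -0.0345, -0.0565], [-0.0035, 0.8022, 0.5971, 0.8885], [0.0, 0.0, 0.0, 1.0]]
top 42.45483932317344 322.9183166770391 231.58586436502614 [-0.20208115  0.          0.          0.          0.        ] [[-0.0265, 0.9925, -0.1192, 0.4297], [-0.9996, -0.027, -0.0026, -0.0105], [-0.0058, 0.119, 0.9929, 1.3497], [0.0, 0.0, 0.0, 1.0]]
0.1 [ 0.17867797 -0.4664138   0.23053138] [ 9.83318713e-01  1.81888683e-01 -1.69045093e-04 -8.87727687e-04] [-0.29663477 -0.33840425 -0.25920421] 0.08561210084298866
```

View pics/scene0.png

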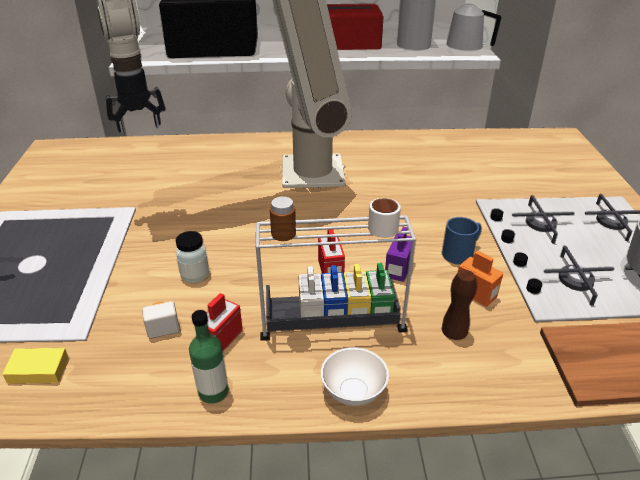

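View pics/top0.png

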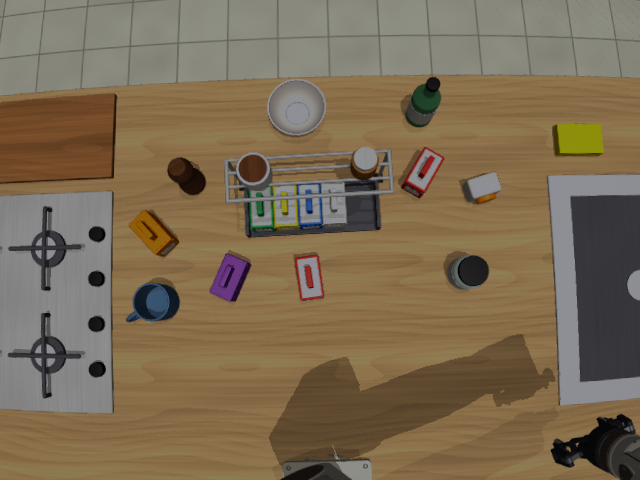

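The top view has robot +x up and +y left. The rack row, from its left, is green (260,207), yellow (285,206), blue (310,204), white (335,203), with the free space on the right. So red goes between green and yellow, and yellow, blue and white have to slide right.

There are two red look-alikes: (310,277) and (423,171). The one meant is (310,277), because it is nearest the base at about (327,480). I'll confirm that in an enlarged crop.

```bash
cat > h.py <<'E'
import numpy as np,cv2
from workcell import bot
def ray(n,px):
    i=bot.camera_info(n); f=240/np.tan(np.radians(i["vertical_fov"])/2)
    K=np.array([[f,0,i["cx"]],[0,f,i["cy"]],[0,0,1]]); 
    u=cv2.undistortPoints(np.array(px,float).reshape(-1,1,2),K,np.array(i["D"])).reshape(-1,2)
    P=np.array(i["pose"]); d=np.c_[u[:,0],-u[:,1],-np.ones(len(u))]@P[:3,:3].T
    return P[:3,3],d
def plane(n,px,z):
    o,d=ray(n,px); return o+d*((z-o[2])/d[:,2])[:,None]
def proj(n,pts):
    i=bot.camera_info(n); f=240/np.tan(np.radians(i["vertical_fov"])/2)
    K=np.array([[f,0,i["cx"]],[0,f,i["cy"]],[0,0,1]]); P=np.array(i["pose"])
    c=(np.array(pts,float).reshape(-1,3)-P[:3,3])@P[:3,:3]*[1,-1,-1]
    return cv2.projectPoints(c,np.zeros(3),np.zeros(3),K,np.array(i["D"]))[0].reshape(-1,2)
E
python3 - <<'E'
import cv2,numpy as np
im=cv2.imread("pics/top0.png")
c=cv2.resize(im[140:310,215:405],None,fx=4,fy=4,interpolation=cv2.INTER_CUBIC)[:600,:]
c=cv2.resize(im[145:310,205:405],None,fx=3.6,fy=3.6,interpolation=cv2.INTER_CUBIC); cv2.imwrite("pics/crop1.png",c)
s=cv2.imread("pics/scene0.png")
c=cv2.resize(s[190:350,240:440],None,fx=3.7,fy=3.7,interpolation=cv2.INTER_CUBIC); cv2.imwrite("pics/crop2.png",c)
E
```

```text
(no output)
```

View pics/crop1.png

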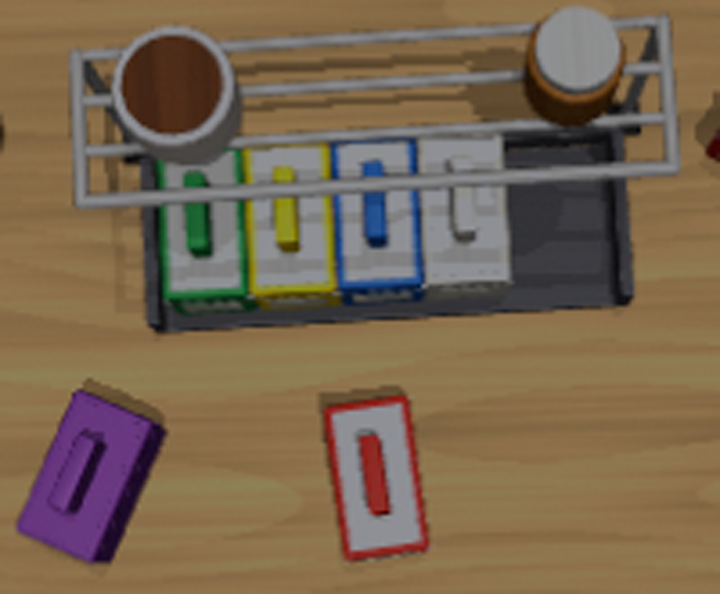

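View pics/crop2.png

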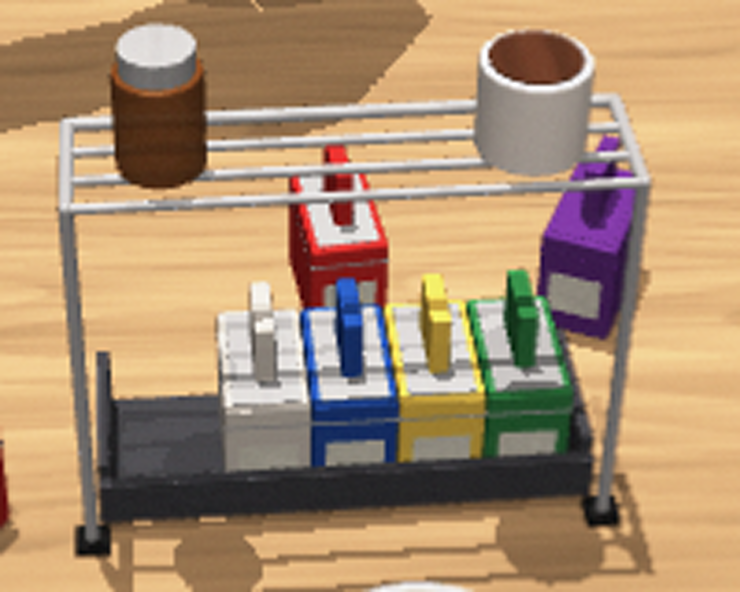

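The crops confirm it. The plain red tin with a white lid, lid corners in crop 1 at (325,407), (406,395), (428,549) and (349,559), stands alone in front of the rack. Row order is green, yellow, blue, white, and the front shelf bar runs from (80,202) to (676,170).

```bash
python3 - <<'E'
from h import *
np.set_printoptions(precision=4,suppress=True)
T=lambda c:np.array(c)/3.6+[205,145]-0.36
b=plane("top",T([(80,202),(676,170)]),.245); v=b[0]-b[1]
print("bar",b,"mid",b.mean(0),"len",np.linalg.norm(v),"yaw",np.arctan2(-v[0],v[1]))
l=plane("top",T([(165,292),(248,291),(335,288),(421,284),(509,281)]),.083)
v=l[0]-l[-1]; print("front lid",l,"yaw",np.arctan2(-v[0],v[1]),np.linalg.norm(v))
r=plane("top",T([(158,330),(630,304)]),.008);v=r[0]-r[1]; print("tray front",r,np.arctan2(-v[0],v[1]),np.linalg.norm(v))
# red
im=cv2.imread("pics/top0.png"); hsv=cv2.cvtColor(im,cv2.COLOR_BGR2HSV)
m=((hsv[...,0]<8)|(hsv[...,0]>172))&(hsv[...,1]>110); m[:, :285]=0;m[:,335:]=0;m[:245]=0;m[310:]=0
ys,xs=np.nonzero(m); rr=cv2.minAreaRect(np.c_[xs,ys].astype(np.float32)); print(rr)
q=plane("top",cv2.boxPoints(rr),.075); print("red rect",q,q.mean(0))
q2=plane("top",T([(325,407),(406,395),(428,549),(349,559)]),.075)
d=(q2[0]+q2[1]-q2[2]-q2[3])/2;print("red corners",q2.mean(0),"yaw",np.arctan2(d[1],d[0]),np.linalg.norm(d),np.linalg.norm(q2[0]-q2[1]))
# tabs
tb=dict(red=[(369,432),(384,514)],g=[(195,172),(201,252)],y=[(284,168),(290,246)],bl=[(372,160),(378,243)],w=[(461,157),(467,236)])
for k,c in tb.items():
    print(k,plane("top",T(c),.115 if k=="red" else .123))
# scene view: back lid/tab of the row: crop2 scale 3.7 offs (240,190); tab tops far ends
S=lambda c:np.array(c)/3.7+[240,190]-0.36
print("scene lid back corners",plane("scene",S([(224,383),(310,380),(395,390),(485,385),(570,375)]),.083))
o=bot.get_obs();print(o["eef_pos"],o["tool_rot"])
E
```

```text
bar [[ 0.6237  0.166   0.245 ]
 [ 0.6316 -0.1359  0.245 ]] mid [0.6276 0.015  0.245 ] len 0.30202716109216127 yaw 0.02636438735029459
front lid [[ 0.598   0.1428  0.083 ]
 [ 0.5973  0.0948  0.083 ]
 [ 0.5976  0.0446  0.083 ]
 [ 0.5986 -0.0048  0.083 ]
 [ 0.5989 -0.0554  0.083 ]] yaw 0.004708627005702459 0.1981831699777077
tray front [[ 0.5848  0.1564  0.008 ]
 [ 0.5929 -0.1313  0.008 ]] 0.028183747100434 0.287832468895944
((308.91998291015625, 277.4400329589844), (43.55777359008789, 24.0416316986084), 81.8698959350586)
red rect [[ 0.5302  0.0543  0.075 ]
 [ 0.5359  0.0049  0.075 ]
 [ 0.4466 -0.0055  0.075 ]
 [ 0.4409  0.0436  0.075 ]] [0.4884 0.0243 0.075 ]
red corners [0.4887 0.0234 0.075 ] yaw 0.12455172145829904 0.08872572017919576 0.047075613979912806
red [[0.5121 0.0261 0.115 ]
 [0.4664 0.0189 0.115 ]]
g [[0.6602 0.1203 0.123 ]
 [0.6147 0.1174 0.123 ]]
y [[0.661  0.0701 0.123 ]
 [0.6167 0.0675 0.123 ]]
bl [[0.6641 0.0206 0.123 ]
 [0.617  0.0184 0.123 ]]
w [[ 0.6645 -0.0293  0.123 ]
 [ 0.6196 -0.0314  0.123 ]]
scene lid back corners [[ 0.6666 -0.0531  0.083 ]
 [ 0.6664 -0.0035  0.083 ]
 [ 0.6774  0.0448  0.083 ]
 [ 0.6758  0.0969  0.083 ]
 [ 0.6698  0.1472  0.083 ]]
[ 0.1787 -0.4664  0.2305] [ 0.9833  0.1819 -0.0002 -0.0009]
```

```bash
cat >> h.py <<'E'
from scipy.spatial.transform import Rotation as Ro
def pose(g,yaw,tilt=37):
    t=np.radians(tilt); s,c=np.sin(t),np.cos(t)
    R=Ro.from_euler("z",yaw).as_matrix()@np.array([[c,0,s],[0,-1,0],[s,0,-c]])
    return np.array(g)+R[:,2]*bot.grip_point_offset,R
def rel(g,yaw,tilt=37,frm=None):
    "normalised shift and turn; frm=(grasp,yaw,tilt) commanded before, else measured"
    p,R=pose(g,yaw,tilt)
    if frm is None: o=bot.get_obs(); p0,R0=np.array(o["eef_pos"]),Ro.from_quat(o["tool_rot"]).as_matrix()
    else: p0,R0=pose(*frm)
    return np.round(np.r_[(p-p0)/.5,Ro.from_matrix(R@R0.T).as_rotvec()/(np.pi/4)],4)
def st():
    o=bot.get_obs();R=Ro.from_quat(o["tool_rot"]).as_matrix()
    print("t",round(o["clock"],2),"grasp",np.round(np.array(o["eef_pos"])-R[:,2]*bot.grip_point_offset,4),"z",np.round(R[:,2],3),"yaw",round(float(np.arctan2(R[2,1]*0+R[1,0],R[0,0])),4),"w",round(o["grip_width"],4),"F",np.round(o["ft_force"],1),"q",np.round(o["joint_pos"],2))
E
python3 - <<'E'
from h import *
a=([.44,-.15,.30],.028,37);b=([.44,.068,.27],.028,37);c=([.581,.0672,.19],.028,37);d=([.641,.0689,.110],.028,37)
print(bot.grip_point_offset,rel(*a),rel(*b),rel(*c,frm=b),rel(*d,frm=c)); st()
E
```

```text
0.0187 [ 0.5451  0.6335  0.1091  0.1594 -0.8105 -0.4158] [ 0.5451  1.0695  0.0491  0.1594 -0.8105 -0.4158] [ 0.282  -0.0016 -0.16    0.      0.      0.    ] [ 0.12    0.0034 -0.16    0.      0.      0.    ]
t 0.1 grasp [ 0.1787 -0.4664  0.2492] z [-0.001  0.002 -1.   ] yaw 0.3658 w 0.0856 F [-0.3 -0.3 -0.3] q [-1.2   0.24  0.    1.34 -0.    1.57]
```

Emit:
{"op": "step_arm", "data": {"targets": "-0.1 0.545 0.634 0.11 0.159 -0.81 -0.416; -0.1 0.545 0.634 0.11 0.159 -0.81 -0.416; -0.1 0.545 0.634 0.11 0.159 -0.81 -0.416; -0.1 0.545 0.634 0.11 0.159 -0.81 -0.416; -0.1 0.545 0.634 0.11 0.159 -0.81 -0.416; -0.1 0.545 0.634 0.11 0.159 -0.81 -0.416; -0.1 0.545 0.634 0.11 0.159 -0.81 -0.416; -0.1 0.545 0.634 0.11 0.159 -0.81 -0.416; -0.1 0.545 0.634 0.11 0.159 -0.81 -0.416; -0.1 0.545 0.634 0.11 0.159 -0.81 -0.416"}}

```text
clock: 0.93
eef_pos: [0.4483, -0.1521, 0.286]
tool_rot: [0.948, 0.012, 0.318, -0.003]
ft_force: [0.0, -1.1, -0.6]
grip_width: 0.0382
grasp_force: 0.0
```

Emit:
{"op": "step_arm", "data": {"targets": "-0.1 0 0 0 0 0 0; -0.1 0 0 0 0 0 0; -0.1 0 0 0 0 0 0"}}

```text
clock: 1.18
eef_pos: [0.4478, -0.1528, 0.285]
tool_rot: [0.949, 0.014, 0.316, -0.004]
ft_force: [0.7, -0.5, -0.5]
grip_width: 0.0384
grasp_force: 0.0
```

```bash
python3 - <<'E'
from h import *
st()
a=([.44,-.15,.30],.028,37);b=([.44,.063,.27],.028,37);c=([.581,.0672,.19],.028,37)
print(rel(*b),rel(*c))
E
```

```text
t 1.18 grasp [ 0.4366 -0.1531  0.2999] z [ 0.6    0.016 -0.8  ] yaw 0.0294 w 0.0384 F [ 0.7 -0.5 -0.5] q [-0.54 -0.25 -0.54  0.71  0.33  2.67]
[ 0.007   0.4323 -0.0598  0.0017 -0.0024 -0.0006] [ 0.289   0.4407 -0.2198  0.0017 -0.0024 -0.0006]
```

Emit:
{"op": "step_arm", "data": {"targets": "-0.1 0.007 0.432 -0.06 0.0017 -0.0024 0; -0.1 0.007 0.432 -0.06 0.0017 -0.0024 0; -0.1 0.007 0.432 -0.06 0.0017 -0.0024 0; -0.1 0.007 0.432 -0.06 0.0017 -0.0024 0; -0.1 0.007 0.432 -0.06 0.0017 -0.0024 0; -0.1 0.007 0.432 -0.06 0.0017 -0.0024 0; -0.1 0.289 0.441 -0.22 0.0017 -0.0024 0; -0.1 0.289 0.441 -0.22 0.0017 -0.0024 0; -0.1 0.289 0.441 -0.22 0.0017 -0.0024 0; -0.1 0.289 0.441 -0.22 0.0017 -0.0024 0"}}

```text
clock: 2.02
eef_pos: [0.5859, 0.0305, 0.18]
tool_rot: [0.948, 0.026, 0.318, -0.006]
ft_force: [0.5, 0.0, 0.3]
grip_width: 0.0384
grasp_force: 0.0
```

Emit:
{"op": "step_arm", "data": {"targets": "-0.1 0 0 0 0 0 0; -0.1 0 0 0 0 0 0; -0.1 0 0 0 0 0 0"}}

```text
clock: 2.27
eef_pos: [0.5836, 0.032, 0.1804]
tool_rot: [0.948, 0.027, 0.317, -0.006]
ft_force: [-0.1, 0.0, -0.5]
grip_width: 0.0384
grasp_force: 0.0
```

```bash
python3 - <<'E'
from h import *
st()
c=([.581,.0672,.19],.028,37);d=([.641,.0689,.110],.028,37)
print(rel(*c),rel(*d))
im=np.ascontiguousarray(bot.camera("top")[:,:,::-1]); s=np.ascontiguousarray(bot.camera("scene")[:,:,::-1])
cv2.imwrite("pics/c3.png",np.hstack([cv2.resize(im[150:300,215:345],None,fx=3,fy=3,interpolation=2),cv2.resize(s[200:350,260:395],None,fx=3,fy=3,interpolation=2)]))
E
```

```text
t 2.27 grasp [0.5724 0.0315 0.1954] z [ 0.6    0.029 -0.799] yaw 0.0591 w 0.0384 F [-0.1  0.  -0.5] q [ 0.06  0.05 -0.6   0.28 -0.01  3.14]
[ 0.0173  0.0709 -0.0107  0.0064 -0.0012 -0.0348] [ 0.1373  0.0743 -0.1707  0.0064 -0.0012 -0.0348]
```

View pics/c3.png

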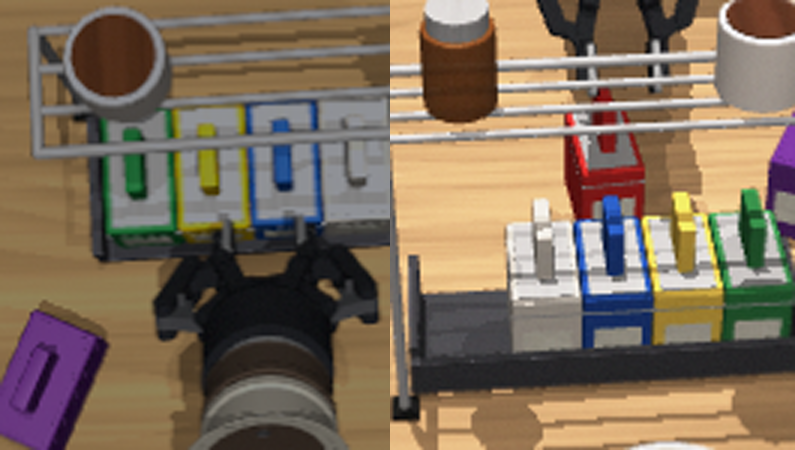

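Top crop: the open fingers sit about 37 mm right of yellow's tab. The last joint has run into its limit (3.14), so I'll back off and give the tool a half turn, which is the same grasp.

Emit:
{"op": "step_arm", "data": {"targets": "-0.1 -0.26 0.04 0.15 0 0 0; -0.1 -0.26 0.04 0.15 0 0 0; -0.1 -0.26 0.04 0.15 0 0 0; -0.1 -0.26 0.04 0.15 -0.6 -0.017 0.8; -0.1 -0.26 0.04 0.15 -0.6 -0.017 0.8; -0.1 -0.26 0.04 0.15 -0.6 -0.017 0.8; -0.1 -0.26 0.04 0.15 -0.6 -0.017 0.8; -0.1 -0.26 0.04 0.15 -0.6 -0.017 0.8; -0.1 -0.26 0.04 0.15 -0.6 -0.017 0.8; -0.1 -0.26 0.04 0.15 -0.6 -0.017 0.8"}}

```text
clock: 3.2
eef_pos: [0.4537, 0.0548, 0.2582]
tool_rot: [0.865, 0.391, 0.292, 0.115]
ft_force: [-0.0, 0.1, 0.5]
grip_width: 0.0383
grasp_force: 0.0
```

Emit:
{"op": "step_arm", "data": {"targets": "-0.1 0 0 0 -0.6 -0.017 0.8; -0.1 0 0 0 -0.6 -0.017 0.8; -0.1 0 0 0 -0.6 -0.017 0.8; -0.1 0 0 0 -0.6 -0.017 0.8; -0.1 0 0 0 -0.6 -0.017 0.8; -0.1 0 0 0 -0.6 -0.017 0.8; -0.1 0 0 0 -0.6 -0.017 0.8"}}

```text
clock: 3.78
eef_pos: [0.4538, 0.0549, 0.2576]
tool_rot: [0.652, 0.692, 0.22, 0.218]
ft_force: [-1.0, 0.1, -0.6]
grip_width: 0.0382
grasp_force: 0.0
```

Emit:
{"op": "step_arm", "data": {"targets": "-0.1 0 0 0 -0.6 -0.017 0.8; -0.1 0 0 0 -0.6 -0.017 0.8; -0.1 0 0 0 -0.6 -0.017 0.8; -0.1 0 0 0 -0.6 -0.017 0.8; -0.1 0 0 0 -0.6 -0.017 0.8; -0.1 0 0 0 -0.6 -0.017 0.8; -0.1 0 0 0 -0.6 -0.017 0.8"}}

```text
clock: 4.37
eef_pos: [0.4537, 0.0549, 0.2575]
tool_rot: [0.339, 0.888, 0.115, 0.289]
ft_force: [0.8, 0.2, 0.0]
grip_width: 0.0387
grasp_force: 0.0
```

```bash
sed -i 's/\[\[c,0,s\],\[0,-1,0\],\[s,0,-c\]\]/[[-c,0,s],[0,1,0],[-s,0,-c]]/; s/np.arctan2(R\[2,1\]\*0+R\[1,0\],R\[0,0\])/np.arctan2(-R[0,1],R[1,1])/' h.py
python3 - <<'E'
from h import *
st()
b=([.46,.064,.27],.028,37);c=([.581,.0672,.19],.028,37)
print(rel(*b))
E
```

```text
t 4.37 grasp [0.4427 0.0547 0.2726] z [ 0.591  0.008 -0.807] yaw -0.6241 w 0.0387 F [0.8 0.2 0. ] q [ 0.19 -0.31 -0.66  0.6  -0.1   0.88]
[ 0.035   0.0189 -0.0048 -0.5641 -0.028   0.7774]
```

Emit:
{"op": "step_arm", "data": {"targets": "-0.1 0.035 0.019 -0.005 -0.564 -0.028 0.777; -0.1 0.035 0.019 -0.005 -0.564 -0.028 0.777; -0.1 0.035 0.019 -0.005 -0.564 -0.028 0.777; -0.1 0.035 0.019 -0.005 -0.564 -0.028 0.777; -0.1 0.035 0.019 -0.005 -0.564 -0.028 0.777; -0.1 0.035 0.019 -0.005 -0.564 -0.028 0.777; -0.1 0.035 0.019 -0.005 -0.564 -0.028 0.777; -0.1 0.035 0.019 -0.005 -0.564 -0.028 0.777; -0.1 0.035 0.019 -0.005 -0.564 -0.028 0.777"}}

```text
clock: 5.12
eef_pos: [0.4715, 0.0646, 0.2546]
tool_rot: [-0.01, 0.948, 0.005, 0.317]
ft_force: [0.0, 0.0, -1.1]
grip_width: 0.0382
grasp_force: 0.0
```

```bash
python3 - <<'E'
from h import *
st()
c=([.581,.0672,.19],.028,37)
print(rel(*c))
E
```

```text
t 5.12 grasp [0.4603 0.0643 0.2696] z [ 0.601  0.015 -0.799] yaw 0.0225 w 0.0382 F [ 0.   0.  -1.1] q [ 0.2  -0.27 -0.65  0.55 -0.11  0.15]
[ 0.2414  0.0059 -0.1591 -0.0028 -0.0006  0.007 ]
```

Emit:
{"op": "step_arm", "data": {"targets": "-0.1 0.241 0.006 -0.159 -0.003 0 0.007; -0.1 0.241 0.006 -0.159 -0.003 0 0.007; -0.1 0.241 0.006 -0.159 -0.003 0 0.007; -0.1 0.241 0.006 -0.159 -0.003 0 0.007; -0.1 0.241 0.006 -0.159 -0.003 0 0.007; -0.1 0.241 0.006 -0.159 -0.003 0 0.007"}}

```text
clock: 5.62
eef_pos: [0.5918, 0.0675, 0.173]
tool_rot: [-0.014, 0.949, 0.004, 0.315]
ft_force: [-0.3, -0.8, 0.4]
grip_width: 0.0386
grasp_force: 0.0
```

```bash
python3 - <<'E'
from h import *
st()
d=([.641,.0689,.110],.028,37)
print(rel(*d))
E
```

```text
t 5.62 grasp [0.5806 0.0672 0.1879] z [ 0.598  0.016 -0.802] yaw 0.0294 w 0.0386 F [-0.3 -0.8  0.4] q [ 0.15  0.08 -0.58  0.27 -0.07  0.1 ]
[ 0.121   0.0034 -0.1558  0.0024 -0.0062 -0.0017]
```

Emit:
{"op": "step_arm", "data": {"targets": "-0.1 0.06 0.0015 -0.078 0 0 0; -0.1 0.06 0.0015 -0.078 0 0 0; -0.1 0.1 0.003 -0.13 0 0 0; -0.1 0.121 0.0034 -0.156 0 0 0; -0.1 0.121 0.0034 -0.156 0 0 0; -0.1 0.121 0.0034 -0.156 0 0 0"}}

```text
clock: 6.12
eef_pos: [0.6518, 0.0695, 0.0967]
tool_rot: [-0.015, 0.949, 0.004, 0.316]
ft_force: [-0.6, -0.3, 0.3]
grip_width: 0.0383
grasp_force: 0.0
```

```bash
python3 - <<'E'
from h import *
st()
d=([.641,.0689,.110],.028,37)
print(rel(*d))
s=np.ascontiguousarray(bot.camera("scene")[:,:,::-1])
t=np.ascontiguousarray(bot.camera("top")[:,:,::-1])
cv2.imwrite("pics/c4.png",np.hstack([cv2.resize(s[200:350,260:395],None,fx=3,fy=3,interpolation=2),cv2.resize(t[150:300,215:345],None,fx=3,fy=3,interpolation=2)]))
E
```

```text
t 6.12 grasp [0.6406 0.0692 0.1116] z [ 0.599  0.017 -0.8  ] yaw 0.0308 w 0.0383 F [-0.6 -0.3  0.3] q [ 0.14  0.31 -0.54  0.08 -0.06  0.08]
[ 0.001  -0.0006 -0.0032  0.0029 -0.0036 -0.0035]
```

View pics/c4.png

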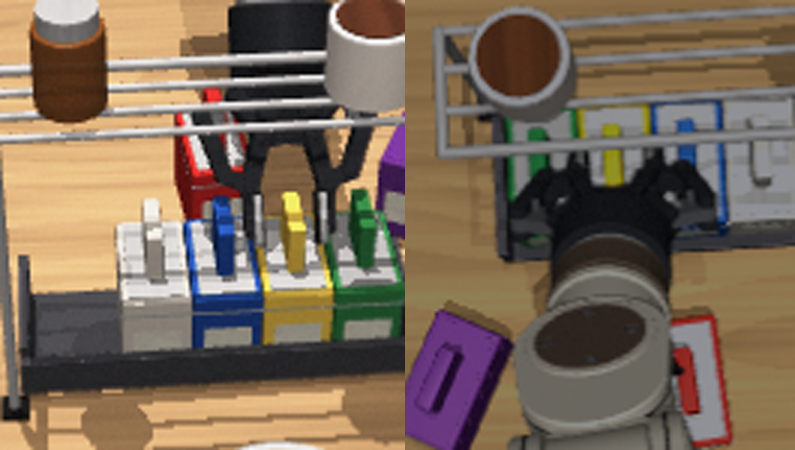

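The scene crop shows the pads at (257,215) and (322,215), either side of yellow's tab at (293,220) and clear of the blue and green tabs. Closing now.

Emit:
{"op": "step_arm", "data": {"targets": "-1 0 0 -0.002 0 0 0; -1 0 0 -0.002 0 0 0; -1 0 0 -0.002 0 0 0; -1 0 0 -0.002 0 0 0; -1 0 0 -0.002 0 0 0; -1 0 0 -0.002 0 0 0"}}

```text
clock: 6.72
eef_pos: [0.653, 0.0704, 0.0972]
tool_rot: [-0.016, 0.948, 0.005, 0.318]
ft_force: [-5.5, 1.9, 7.9]
grip_width: 0.0109
grasp_force: 62.7
```

```bash
python3 - <<'E'
from h import *
st()
E
```

```text
t 6.72 grasp [0.6417 0.0701 0.1121] z [ 0.602  0.019 -0.798] yaw 0.0326 w 0.0109 F [-5.5  1.9  7.9] q [ 0.14  0.31 -0.54  0.07 -0.06  0.08]
```

Emit:
{"op": "step_arm", "data": {"targets": "-1 0.0005 -0.012 0 0 0 0; -1 0.001 -0.024 0 0 0 0; -1 0.0015 -0.036 0 0 0 0; -1 0.0018 -0.048 0 0 0 0; -1 0.0022 -0.06 0 0 0 0"}}

```text
clock: 7.13
eef_pos: [0.6545, 0.0434, 0.0973]
tool_rot: [-0.017, 0.948, 0.008, 0.318]
ft_force: [-4.1, 5.6, 3.2]
grip_width: 0.0115
grasp_force: 62.1
```

```bash
python3 - <<'E'
from h import *
st()
E
```

```text
t 7.13 grasp [0.6432 0.0429 0.1123] z [ 0.602  0.026 -0.798] yaw 0.038 w 0.0115 F [-4.1  5.6  3.2] q [ 0.08  0.31 -0.55  0.07 -0.02  0.03]
```

Emit:
{"op": "step_arm", "data": {"targets": "-1 0.0005 -0.012 0 0 0 0; -1 0.0008 -0.024 0 0 0 0; -1 0.0012 -0.036 0 0 0 0; -1 0.0015 -0.048 0 0 0 0; -1 0.0018 -0.06 0 0 0 0; -1 0.0018 -0.062 0 0 0 0; -1 0.0018 -0.062 0 0 0 0; -1 0.0018 -0.062 0 0 0 0"}}

```text
clock: 7.8
eef_pos: [0.6555, 0.0108, 0.0973]
tool_rot: [-0.016, 0.948, 0.006, 0.318]
ft_force: [-2.5, 5.4, 5.1]
grip_width: 0.0111
grasp_force: 62.1
```

```bash
python3 - <<'E'
from h import *
st()
s=np.ascontiguousarray(bot.camera("scene")[:,:,::-1])
cv2.imwrite("pics/c5.png",cv2.resize(s[200:350,245:430],None,fx=4,fy=4,interpolation=2))
E
```

```text
t 7.8 grasp [0.6442 0.0103 0.1122] z [ 0.603  0.022 -0.798] yaw 0.035 w 0.0111 F [-2.5  5.4  5.1] q [ 0.01  0.31 -0.55  0.07  0.02 -0.02]
```

View pics/c5.png

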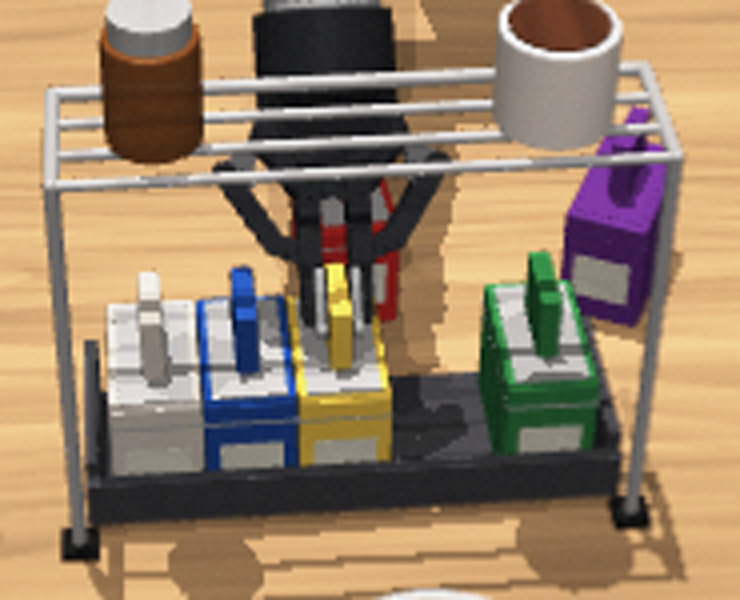

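The gap between yellow (right edge 390,460) and green (left edge 492,450) is about 60 mm, and the row is upright and square. I'll open and back out along the tool axis.

Emit:
{"op": "step_arm", "data": {"targets": "-0.1 0 0 0 0 0 0; -0.1 0 0 0 0 0 0; -0.1 0 0 0 0 0 0; -0.1 0 0 0 0 0 0; -0.1 -0.03 -0.001 0.04 0 0 0; -0.1 -0.08 -0.003 0.107 0 0 0; -0.1 -0.144 -0.0045 0.192 0 0 0; -0.1 -0.2 -0.006 0.26 0 0 0;  -0.1 -0.26 -0.006 0.26 0 0 0; -0.1 -0.26 -0.006 0.26 0 0 0"}}

```text
clock: 8.68
eef_pos: [0.5212, 0.0051, 0.2291]
tool_rot: [-0.015, 0.948, 0.003, 0.319]
ft_force: [-1.2, 0.7, -1.5]
grip_width: 0.0386
grasp_force: 0.0
```

```bash
python3 - <<'E'
from h import *
st()
# red: tab centre (.4893,.0228), yaw .125
g=np.array([.4888,.0230,.103]); z=pose(g,.125)[1][:,2]
print(rel(g-.1*z,.125),rel(g,.125))
E
```

```text
t 8.68 grasp [0.5099 0.0048 0.244 ] z [ 0.604  0.016 -0.797] yaw 0.0305 w 0.0386 F [-1.2  0.7 -1.5] q [ 0.   -0.15 -0.64  0.43  0.02 -0.03]
[-0.162   0.0236 -0.1223  0.0035  0.0038  0.1203] [-0.0426  0.0386 -0.2821  0.0035  0.0038  0.1203]
```

Emit:
{"op": "step_arm", "data": {"targets": "-0.1 -0.162 0.024 0 0 0.004 0.12; -0.1 -0.162 0.024 0 0 0.004 0.12; -0.1 -0.162 0.024 -0.06 0.0035 0.004 0.12; -0.1 -0.162 0.024 -0.122 0.0035 0.004 0.12; -0.1 -0.162 0.024 -0.122 0.0035 0.004 0.12; -0.1 -0.12 0.029 -0.18 0.0035 0.004 0.12; -0.1 -0.07 0.035 -0.245 0.0035 0.004 0.12; -0.1 -0.043 0.0385 -0.282 0.0035 0.004 0.12; -0.1 -0.043 0.0385 -0.282 0.0035 0.004 0.12; -0.1 -0.043 0.0385 -0.282 0.0035 0.004 0.12"}}

```text
clock: 9.52
eef_pos: [0.5029, 0.0247, 0.0825]
tool_rot: [-0.059, 0.948, 0.02, 0.312]
ft_force: [-0.4, 0.0, 0.5]
grip_width: 0.0386
grasp_force: 0.0
```

```bash
python3 - <<'E'
from h import *
st()
g=np.array([.4888,.0230,.103]); print(rel(g,.125))
s=np.ascontiguousarray(bot.camera("scene")[:,:,::-1])
t=np.ascontiguousarray(bot.camera("top")[:,:,::-1])
cv2.imwrite("pics/c6.png",np.hstack([cv2.resize(s[200:350,260:395],None,fx=3,fy=3,interpolation=2),cv2.resize(t[175:325,235:365],None,fx=3,fy=3,interpolation=2)]))
E
```

```text
t 9.52 grasp [0.4918 0.0233 0.0975] z [ 0.589  0.075 -0.805] yaw 0.1255 w 0.0386 F [-0.4  0.   0.5] q [ 0.01  0.09 -0.9  -0.05  0.07 -0.1 ]
[-0.0058 -0.0006  0.0111  0.0003 -0.0128 -0.0006]
```

View pics/c6.png

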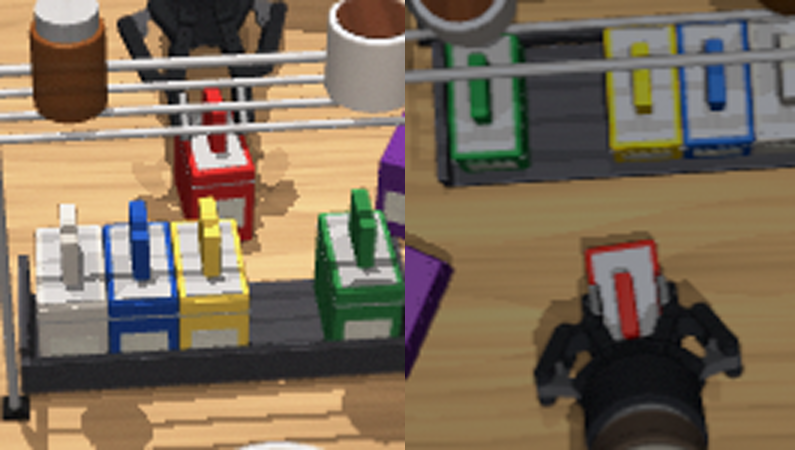

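The pads straddle the red tab evenly: top crop, pads at (597,290) and (665,290), tab at (625,300). The grasp is 5 mm low, so I'll correct that and close.

Emit:
{"op": "step_arm", "data": {"targets": "-0.1 -0.006 0 0.011 0 -0.0128 0; -0.1 -0.006 0 0.011 0 -0.0128 0; -1 -0.006 0 0.011 0 -0.0128 0; -1 -0.006 0 0.011 0 -0.0128 0; -1 -0.006 0 0.011 0 -0.0128 0; -1 -0.006 0 0.011 0 -0.0128 0; -1 -0.006 0 0.011 0 -0.0128 0; -1 -0.006 0 0.011 0 -0.0128 0"}}

```text
clock: 10.28
eef_pos: [0.5007, 0.0248, 0.0913]
tool_rot: [-0.06, 0.945, 0.02, 0.32]
ft_force: [-6.3, -0.3, 9.5]
grip_width: 0.0111
grasp_force: 62.6
```

```bash
python3 - <<'E'
from h import *
st()
# gap centre from top image
im=cv2.imread("pics/c6.png")
T=lambda c:(np.array(c)-[405,0])/3+[235,175]-0.33
print(plane("top",T([(452,165),(524,162),(610,157),(681,153)]),.083))
print(plane("top",T([(480,88),(640,78),(714,73)]),.123))
E
```

```text
t 10.28 grasp [0.4894 0.0234 0.1061] z [ 0.603  0.075 -0.794] yaw 0.1257 w 0.0111 F [-6.3 -0.3  9.5] q [ 0.01  0.06 -0.92 -0.06  0.07 -0.1 ]
[[ 0.58983121  0.14315792  0.083     ]
 [ 0.59054888  0.09321399  0.083     ]
 [ 0.59239484  0.03377708  0.083     ]
 [ 0.5938353  -0.0152076   0.083     ]]
[[ 0.6364123   0.11878503  0.123     ]
 [ 0.64013334  0.01105368  0.123     ]
 [ 0.64217214 -0.03867779  0.123     ]]
```

```bash
python3 - <<'E'
from h import *
o=([.4894,.0234,.1061],.1257,37.2)
A=([.525,.0618,.1185],.028,37.2);B=([.600,.0639,.1185],.028,37.2);C=([.643,.0651,.114],.028,37.2)
print(rel(*A,frm=o),rel(*B,frm=A),rel(*C,frm=B))
E
```

```text
[ 0.0714  0.0746  0.0248 -0.     -0.     -0.1244] [0.15   0.0042 0.     0.     0.     0.    ] [ 0.086   0.0024 -0.009   0.      0.      0.    ]
```

Emit:
{"op": "step_arm", "data": {"targets": "-1 0 0 0.012 0 0 0; -1 0 0 0.024 0 0 0; -1 0 0 0.0248 0 0 0; -1 0 0 0.0248 0 0 0; -1 0 0 0.0248 0 0 0"}}

```text
clock: 10.7
eef_pos: [0.4998, 0.0247, 0.1021]
tool_rot: [-0.059, 0.946, 0.02, 0.319]
ft_force: [0.3, 0.3, -3.4]
grip_width: 0.0111
grasp_force: 60.5
```

```bash
python3 - <<'E'
from h import *
st()
print(rel([.525,.0618,.1185],.028,37.2))
E
```

```text
t 10.7 grasp [0.4886 0.0233 0.117 ] z [ 0.601  0.075 -0.796] yaw 0.1254 w 0.0111 F [ 0.3  0.3 -3.4] q [ 0.01  0.03 -0.9  -0.01  0.07 -0.1 ]
[ 0.0729  0.0748  0.003   0.0008  0.0014 -0.1241]
```

Emit:
{"op": "step_arm", "data": {"targets": "-1 0.03 0.03 0.003 0 0 -0.05; -1 0.06 0.06 0.003 0 0 -0.1; -1 0.072 0.075 0.003 0 0.001 -0.124; -1 0.072 0.075 0.003 0 0.001 -0.124; -1 0.072 0.075 0.003 0 0.001 -0.124; -1 0.072 0.075 0.003 0 0.001 -0.124"}}

```text
clock: 11.2
eef_pos: [0.5349, 0.0619, 0.1027]
tool_rot: [-0.014, 0.948, 0.004, 0.318]
ft_force: [0.3, -0.9, -3.8]
grip_width: 0.011
grasp_force: 60.2
```

```bash
python3 - <<'E'
from h import *
st()
print(rel([.600,.0639,.1175],.028,37.2))
s=np.ascontiguousarray(bot.camera("scene")[:,:,::-1])
t=np.ascontiguousarray(bot.camera("top")[:,:,::-1])
cv2.imwrite("pics/c7.png",np.hstack([cv2.resize(s[200:350,270:405],None,fx=3,fy=3,interpolation=2),cv2.resize(t[155:305,235:365],None,fx=3,fy=3,interpolation=2)]))
E
```

```text
t 11.2 grasp [0.5236 0.0616 0.1176] z [ 0.603  0.016 -0.798] yaw 0.0284 w 0.011 F [ 0.3 -0.9 -3.8] q [ 0.16  0.1  -0.81  0.01 -0.08  0.1 ]
[ 1.529e-01  4.600e-03 -1.000e-04  1.600e-03 -2.100e-03 -5.000e-04]
```

View pics/c7.png

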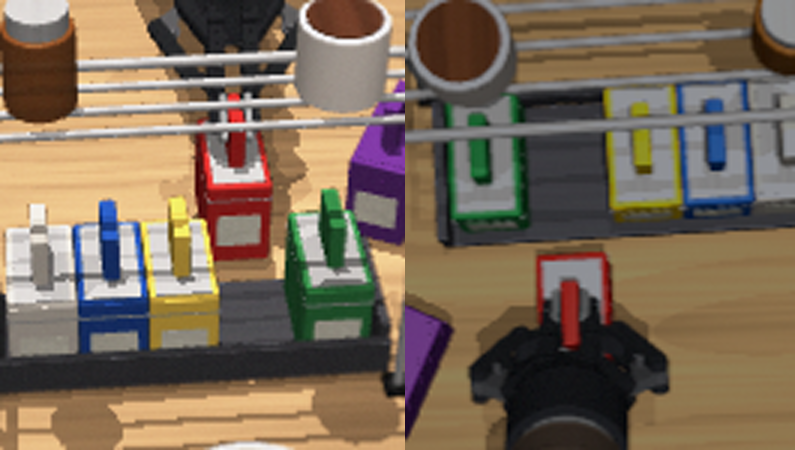

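```bash
python3 - <<'E'
from h import *
T=lambda c:(np.array(c)-[405,0])/3+[235,155]-0.33
print(plane("top",T([(537,259),(609,256)]),.086))
print(plane("top",T([(569,284),(570,344)]),.126))
print(plane("top",T([(452,223),(524,220),(608,217),(681,212)]),.083))
E
```

```text
[[0.56433216 0.08446652 0.086     ]
 [0.56507314 0.03497154 0.086     ]]
[[0.54283031 0.06050532 0.126     ]
 [0.5029846  0.06068219 0.126     ]]
[[ 0.59122372  0.14314074  0.083     ]
 [ 0.59193928  0.09319035  0.083     ]
 [ 0.59243261  0.03515576  0.083     ]
 [ 0.59452988 -0.01522656  0.083     ]]
```

Emit:
{"op": "step_arm", "data": {"targets": "-1 0.04 0.0012 0 0 0 0; -1 0.08 0.0024 0 0 0 0; -1 0.08 0.0024 0 0 0 0; -1 0.08 0.0024 0 0 0 0"}}

```text
clock: 11.63
eef_pos: [0.5769, 0.0627, 0.1042]
tool_rot: [-0.013, 0.947, 0.004, 0.32]
ft_force: [-0.4, 0.2, -4.5]
grip_width: 0.011
grasp_force: 60.3
```

Emit:
{"op": "step_arm", "data": {"targets": "-1 0 0.0035 0 0 0 0; -1 0.02 0.004 0 0 0 0; -1 0.045 0.0045 0 0 0 0; -1 0.07 0.005 -0.003 0 0 0; -1 0.07 0.005 -0.006 0 0 0; -1 0.07 0.005 -0.006 0 0 0"}}

```text
clock: 12.13
eef_pos: [0.6111, 0.0659, 0.1004]
tool_rot: [-0.013, 0.948, 0.004, 0.319]
ft_force: [-0.6, 0.3, -3.9]
grip_width: 0.0112
grasp_force: 60.2
```

```bash
python3 - <<'E'
from h import *
st()
print(rel([.643,.0665,.114],.028,37.2))
E
```

```text
t 12.13 grasp [0.5998 0.0656 0.1153] z [ 0.605  0.016 -0.796] yaw 0.028 w 0.0112 F [-0.6  0.3 -3.9] q [ 0.14  0.24 -0.65  0.04 -0.07  0.09]
[ 0.0864  0.0019 -0.0026  0.001   0.0003  0.    ]
```

Emit:
{"op": "step_arm", "data": {"targets": "-1 0 0 -0.002 0 0 0; -1 0.01 0 -0.003 0 0 0; -1 0.03 0.0008 -0.003 0 0 0; -1 0.05 0.0014 -0.003 0 0 0; -1 0.065 0.0018 -0.003 0 0 0; -1 0.072 0.002 -0.003 0 0 0; -1 0.072 0.002 -0.003 0 0 0"}}

```text
clock: 12.72
eef_pos: [0.6485, 0.067, 0.0997]
tool_rot: [-0.013, 0.947, 0.004, 0.32]
ft_force: [2.5, 0.8, -1.3]
grip_width: 0.0112
grasp_force: 61.1
```

```bash
python3 - <<'E'
from h import *
st()
E
```

```text
t 12.72 grasp [0.6371 0.0667 0.1146] z [ 0.606  0.017 -0.795] yaw 0.028 w 0.0112 F [ 2.5  0.8 -1.3] q [ 0.13  0.3  -0.56  0.07 -0.06  0.08]
```

Emit:
{"op": "step_arm", "data": {"targets": "-1 0.004 0 -0.001 0 0 0; -1 0.008 0.0002 -0.001 0 0 0; -1 0.01 0.0003 -0.001 0 0 0; -1 0.01 0.0003 -0.001 0 0 0"}}

```text
clock: 13.05
eef_pos: [0.6528, 0.0672, 0.0998]
tool_rot: [-0.013, 0.947, 0.004, 0.32]
ft_force: [-1.5, 0.4, 3.4]
grip_width: 0.0111
grasp_force: 61.8
```

Emit:
{"op": "step_arm", "data": {"targets": "-1 0.002 0 0 0 0 0; -1 0.002 0 0 0 0 0"}}

```text
clock: 13.22
eef_pos: [0.6537, 0.0672, 0.0998]
tool_rot: [-0.013, 0.947, 0.004, 0.32]
ft_force: [-3.8, 0.5, 5.7]
grip_width: 0.0109
grasp_force: 62.5
```

Emit:
{"op": "step_arm", "data": {"targets": "-1 0.002 0 0 0 0 0; -1 0.002 0 0 0 0 0"}}

```text
clock: 13.38
eef_pos: [0.6546, 0.0672, 0.0998]
tool_rot: [-0.013, 0.947, 0.004, 0.32]
ft_force: [-4.2, 0.3, 5.8]
grip_width: 0.0114
grasp_force: 62.4
```

Emit:
{"op": "step_arm", "data": {"targets": "-1 0.002 0 0 0 0 0; -1 0.002 0 0 0 0 0"}}

```text
clock: 13.55
eef_pos: [0.6549, 0.0672, 0.0999]
tool_rot: [-0.014, 0.947, 0.004, 0.32]
ft_force: [-9.1, -0.3, 9.6]
grip_width: 0.0108
grasp_force: 63.7
```

Emit:
{"op": "step_arm", "data": {"targets": "-1 0.002 0 0 0 0 0; -1 0.002 0 0 0 0 0"}}

```text
clock: 13.72
eef_pos: [0.6551, 0.0672, 0.0999]
tool_rot: [-0.014, 0.948, 0.004, 0.319]
ft_force: [-14.4, -1.9, 15.4]
grip_width: 0.0111
grasp_force: 64.8
```

Emit:
{"op": "step_arm", "data": {"targets": "-1 0.002 0 0 0 0 0; -1 0.002 0 0 0 0 0"}}

```text
clock: 13.88
eef_pos: [0.6553, 0.0672, 0.1]
tool_rot: [-0.014, 0.948, 0.004, 0.319]
ft_force: [-21.3, -1.1, 20.1]
grip_width: 0.0108
grasp_force: 66.0
```

Rail contact: force climbs sharply from x ≈ 0.6549. I'll relax the push, then look before releasing.

Emit:
{"op": "step_arm", "data": {"targets": "-1 -0.004 0 0 0 0 0; -1 -0.004 0 0 0 0 0"}}

```text
clock: 14.05
eef_pos: [0.655, 0.0672, 0.0999]
tool_rot: [-0.014, 0.947, 0.004, 0.32]
ft_force: [-10.9, -0.7, 11.3]
grip_width: 0.0107
grasp_force: 63.6
```

Emit:
{"op": "step_arm", "data": {"targets": "-0.1 0 0 0 0 0 0; -0.1 0 0 0 0 0 0; -0.1 0 0 0 0 0 0; -0.1 0 0 0 0 0 0; -0.1 0 0 0 0 0 0; -0.1 -0.03 -0.001 0.04 0 0 0; -0.1 -0.08 -0.003 0.107 0 0 0; -0.1 -0.144 -0.0045 0.192 0 0 0; -0.1 -0.22 -0.006 0.26 0 0 0;  -0.1 -0.3 -0.006 0.26 0 0 0"}}

```text
clock: 14.88
eef_pos: [0.5231, 0.0646, 0.2315]
tool_rot: [-0.013, 0.946, 0.005, 0.324]
ft_force: [0.3, -0.3, 2.2]
grip_width: 0.0383
grasp_force: 0.0
```

Emit:
{"op": "step_arm", "data": {"targets": "-0.1 -0.15 0 0.05 0 0 0; -0.1 -0.25 0 0.1 0 0 0; -0.1 -0.25 0 0.1 0 0 0; -0.1 -0.25 0 0.1 0 0 0; -0.1 -0.25 0 0.1 0 0 0"}}

```text
clock: 15.3
eef_pos: [0.3938, 0.0645, 0.2774]
tool_rot: [-0.014, 0.947, 0.005, 0.322]
ft_force: [0.9, 0.4, -0.4]
grip_width: 0.0382
grasp_force: 0.0
```

```bash
python3 - <<'E'
from h import *
st()
s=np.ascontiguousarray(bot.camera("scene")[:,:,::-1])
t=np.ascontiguousarray(bot.camera("top")[:,:,::-1]); cv2.imwrite("pics/t8.png",t)
cv2.imwrite("pics/c8.png",np.vstack([cv2.resize(s[225:325,255:425],None,fx=3.6,fy=3,interpolation=2),cv2.resize(t[165:265,225:395],None,fx=3.6,fy=3,interpolation=2)]))
E
```

```text
t 15.3 grasp [0.3824 0.0641 0.2923] z [ 0.609  0.018 -0.793] yaw 0.0295 w 0.0382 F [ 0.9  0.4 -0.4] q [ 0.27 -0.48 -0.7   0.7  -0.15  0.2 ]
```

View pics/c8.png

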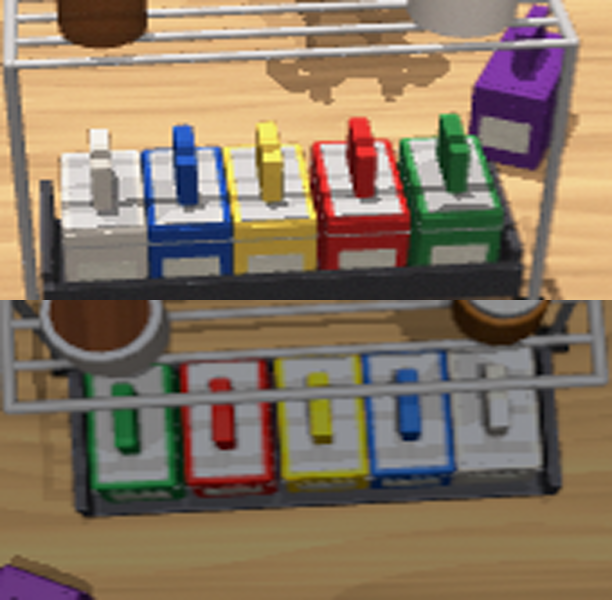

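```bash
python3 - <<'E'
from h import *
def edge(f,cols):
    im=cv2.imread(f); s=cv2.cvtColor(im,cv2.COLOR_BGR2HSV)[...,1].astype(float); out=[]
    for x in cols:
        c=s[212:236,x]; p=int(np.argmax(c)); lo=c[:6].mean(); h=(lo+c[p])/2
        i=next(k for k in range(p,0,-1) if c[k-1]<h<=c[k]); out.append((x,212+i-1+(h-c[i-1])/(c[i]-c[i-1])))
    return plane("top",out,.083)
yaw=.028;R=np.array([np.cos(yaw),np.sin(yaw)]);Y=np.array([-np.sin(yaw),np.cos(yaw)])
for f,d in(("pics/top0.png",dict(g=range(255,270),y=range(278,294),b=range(302,318))),("pics/t8.png",dict(g=range(255,271),r=range(280,297),y=range(305,322),b=range(331,346)))):
    for k,c in d.items():
        e=edge(f,c)[:,:2]; print(f,k,"rack-x mm",np.round(np.median(e@R)*1e3,1),"y",np.round((e@Y).mean()*1e3,1),"slope",np.round(np.polyfit(e@Y,e@R,1)[0],3))
E
```

```text
Traceback (most recent call last):
StopIteration
```

```bash
python3 - <<'E'
from h import *
def edge(f,cols):
    s=cv2.cvtColor(cv2.imread(f),cv2.COLOR_BGR2HSV)[...,1].astype(float); out=[]
    for x in cols:
        c=s[:,x]
        i=next((k for k in range(217,240) if c[k-1]<90<=c[k]),None)
        if i: out.append((x,i-1+(90-c[i-1])/(c[i]-c[i-1])))
    return plane("top",out,.083)
yaw=.028;R=np.array([np.cos(yaw),np.sin(yaw)]);Y=np.array([-np.sin(yaw),np.cos(yaw)])
for f,d in(("pics/top0.png",dict(g=range(255,270),y=range(278,294),b=range(302,318))),("pics/t8.png",dict(g=range(255,271),r=range(280,297),y=range(305,322),b=range(331,346)))):
    for k,c in d.items():
        e=edge(f,c)[:,:2]; print(f,k,len(e),"rack-x mm",np.round(np.median(e@R)*1e3,1),"y",np.round((e@Y).mean()*1e3,1))
E
```

```text
pics/top0.png g 15 rack-x mm 601.9 y 101.9
pics/top0.png y 16 rack-x mm 602.2 y 53.0
pics/top0.png b 16 rack-x mm 602.5 y 3.2
pics/t8.png g 16 rack-x mm 601.9 y 100.9
pics/t8.png r 17 rack-x mm 602.6 y 47.8
pics/t8.png y 17 rack-x mm 603.3 y -4.1
pics/t8.png b 15 rack-x mm 603.0 y -55.9
```

All tins measure home: front faces are in line along the rail within the measuring error, upright, and red stands between green and yellow. The arm is clear of everything, so I'm handing it in.

```bash
python3 -c "
from workcell import bot
print(bot.job_done())"
```

```text
the job is handed in; nothing more can be done
None
```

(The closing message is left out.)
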